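# Weigh out moulded chocolate on the spring scale

## Task

The kitchen scale is overloaded with two big chocolate slabs. Put one slab flat on the wooden board, and add small chocolate blocks lifted out of the tilted metal mould until the scale's needle comes to rest between the two bold black marks on its dial; the blocks look alike but differ in weight, so watch the needle, and the blocks you do not need stay in the mould (one taken too many may go on the board). Never push the pan down onto its stop, and do not disturb the jars, steel glass or bowl.

Things in the scene. Friction and masses are not known exactly. Their poses are not given: they have to be found in the camera images.
- scale: white spring kitchen scale, fixed; housing 170 x 170 x 90 mm high, origin at the centre of its underside on the table; a dial (white, 96 mm across) slopes at 45 degrees on its +x side, reaching 180 mm from the origin and 105 mm high; the needle turns clockwise by 62 rad per metre of pan travel; the two bold marks are at pan travel 32 and 40 mm
- pan (a joint): downward travel of the sprung scale pan (m): 0 when empty, grows by 0.2 mm per gram (49 N/m); 0.032 to 0.040 is between the bold marks; the stop is at 0.075. Only the slabs' and blocks' weight moves it; it needs about 1 s to settle
- pan_floor (a point): centre of the upper face of the steel pan (axes as the scale's); the pan is flat, 180 mm (x) by 220 mm (y) with a rim 8 mm high along its edges; this point lies 178 mm above the table when empty, 146 to 138 mm between the marks
- slab_a: big chocolate slab, 80 (x) x 40 (y) x 30 (z) mm, 110 to 148 g, starts on the scale pan on its -y side; origin at the centre of its underside
- slab_b: the other big slab, same size and weight range, starts on the pan's +y side; origin at the centre of its underside
- block_1: small chocolate block, 24 (x) x 32 (y) x 28 (z) mm, 24 to 34 g (hidden), origin at the centre of its underside; starts loose in a cavity of the mould, tilted with it (its z axis is the mould's slanting normal), 19 mm of it standing above the mould's face
- block_2: small chocolate block, 24 (x) x 32 (y) x 28 (z) mm, 24 to 34 g (hidden), origin at the centre of its underside; starts loose in a cavity of the mould, tilted with it (its z axis is the mould's slanting normal), 19 mm of it standing above the mould's face
- block_3: small chocolate block, 24 (x) x 32 (y) x 28 (z) mm, 24 to 34 g (hidden), origin at the centre of its underside; starts loose in a cavity of the mould, tilted with it (its z axis is the mould's slanting normal), 19 mm of it standing above the mould's face
- block_4: small chocolate block, 24 (x) x 32 (y) x 28 (z) mm, 24 to 34 g (hidden), origin at the centre of its underside; starts loose in a cavity of the mould, tilted with it (its z axis is the mould's slanting normal), 19 mm of it standing above the mould's face
- mould: aluminium mould plate, fixed, 100 x 244 mm, propped up on a wire stand with its far (+x) edge high: its face's normal leans 0.40 rad from vertical towards the mould's own -x. Four cavities 9 mm deep in a row along y, 54 mm apart, 2 mm clear round the blocks; origin on the table under the middle, the middle of the cavity floors 52 mm above it (axes of the body are level)
- board: wooden board, fixed, 180 (x) x 150 (y) x 18 mm thick; origin at the centre of its underside on the table
- jar_1: bystander, loose: glass jar with steel cap, 68 mm across, 110 mm high; origin under its centre
- jar_2: bystander, loose: glass jar with steel cap, 80 mm across, 130 mm high; origin under its centre
- jar_3: bystander, loose: amber glass jar with steel cap, 60 mm across, 90 mm high; origin under its centre
- glass: bystander, loose: stainless steel glass, 70 mm across, 100 mm high, behind the board; origin under its centre
- bowl: bystander, loose: white bowl, 120 mm across, 55 mm high; origin under its centre
Not all that is in view belongs to the job. Leave any blue or turquoise look-alike of the block_1 alone.

How it is judged (in metres and radians):
At the end, for the whole second after the job is handed in: The pan is at rest (slower than 4 mm/s) with its travel between 32 and 40 mm; one slab is on the pan and the other lies flat on the board (its centre over the board by 5 mm or more); every small block is on the pan, on the board or still in its cavity (within 12 mm of its start), all at rest (value of joint pan between 0.032 and 0.04 m and velocity of joint pan between -0.004 and 0.004 m/s and (((x of slab_a in the frame of pan_floor between -0.09 and 0.09 m and y of slab_a in the frame of pan_floor between -0.11 and 0.11 m and z of slab_a in the frame of pan_floor between -0.01 and 0.06 m) and ((x of slab_b in the frame of board between -0.085 and 0.085 m and y of slab_b in the frame of board between -0.07 and 0.07 m and z of slab_b in the frame of board between 0.01 and 0.06 m) and angle between slab_b's own z axis and vertical below 0.2 rad and z of slab_b in the frame of board below 0.026 m)) or ((x of slab_b in the frame of pan_floor between -0.09 and 0.09 m and y of slab_b in the frame of pan_floor between -0.11 and 0.11 m and z of slab_b in the frame of pan_floor between -0.01 and 0.06 m) and ((x of slab_a in the frame of board between -0.085 and 0.085 m and y of slab_a in the frame of board between -0.07 and 0.07 m and z of slab_a in the frame of board between 0.01 and 0.06 m) and angle between slab_a's own z axis and vertical below 0.2 rad and z of slab_a in the frame of board below 0.026 m))) and ((x of block_1 in the frame of pan_floor between -0.09 and 0.09 m and y of block_1 in the frame of pan_floor between -0.11 and 0.11 m and z of block_1 in the frame of pan_floor between -0.01 and 0.06 m) or distance of block_1 from where it was at the start of the episode below 0.012 m or (x of block_1 in the frame of board between -0.085 and 0.085 m and y of block_1 in the frame of board between -0.07 and 0.07 m and z of block_1 in the frame of board between 0.01 and 0.06 m)) and ((x of block_2 in the frame of pan_floor between -0.09 and 0.09 m and y of block_2 in the frame of pan_floor between -0.11 and 0.11 m and z of block_2 in the frame of pan_floor between -0.01 and 0.06 m) or distance of block_2 from where it was at the start of the episode below 0.012 m or (x of block_2 in the frame of board between -0.085 and 0.085 m and y of block_2 in the frame of board between -0.07 and 0.07 m and z of block_2 in the frame of board between 0.01 and 0.06 m)) and ((x of block_3 in the frame of pan_floor between -0.09 and 0.09 m and y of block_3 in the frame of pan_floor between -0.11 and 0.11 m and z of block_3 in the frame of pan_floor between -0.01 and 0.06 m) or distance of block_3 from where it was at the start of the episode below 0.012 m or (x of block_3 in the frame of board between -0.085 and 0.085 m and y of block_3 in the frame of board between -0.07 and 0.07 m and z of block_3 in the frame of board between 0.01 and 0.06 m)) and ((x of block_4 in the frame of pan_floor between -0.09 and 0.09 m and y of block_4 in the frame of pan_floor between -0.11 and 0.11 m and z of block_4 in the frame of pan_floor between -0.01 and 0.06 m) or distance of block_4 from where it was at the start of the episode below 0.012 m or (x of block_4 in the frame of board between -0.085 and 0.085 m and y of block_4 in the frame of board between -0.07 and 0.07 m and z of block_4 in the frame of board between 0.01 and 0.06 m)) and linear speed of each of slab_a, slab_b, block_1, block_2, block_3, block_4 below 0.02 m/s); the robot touches nothing.
It fails at once if the pan is pushed down onto its stop (travel over 73 mm) (value of joint pan above 0.073 m).
It fails at once if a bystander (jar, steel glass or bowl) is moved by more than 20 mm (distance of any of jar_1, jar_2, jar_3, glass, bowl from where it was at the start of the episode above 0.02 m).
It also fails if it takes over 72 s, if anything falls off the work surface, if the arm or the gripper's body presses on something with over 40 N, if the wrist force passes 120 N, or if a joint passes its speed limit or range.

## Robot

A 6-joint arm with a two-finger parallel gripper is mounted at the origin on the work surface. World frame = base frame: x ahead of the robot, y to its left, z up, the work surface at z = 0. Lengths are in m, angles in degrees, forces in N, time in s.
With the tool pointing down it reaches from about 0.35 to 0.875 m from the base axis. Payload 4.2 kg.
Tool frame: the origin (TCP) lies on the mounting face of the last link; the fingertips stand 182 mm ahead of it and the grasp point (between the pads) lies 164 mm ahead of it (r.tcp_to_grasp is the distance from the TCP to the grasp point, in m); z points along the fingers, y is the line along which they close (so a half turn about z gives the same grasp; the last joint's range is limited). The gripper opens to 87 mm and grips with 3 to 60 N. Pads are 19 mm wide; open, the fingers measure 117 mm over their backs; the gripper's body (75 mm by 190 mm) begins 51 mm behind the grasp point.
Start: joints at [-50.099, 22.042, 0.453, 0, -68.411, -14.817], TCP at [0.265, -0.566, 0.405] pointing down, gripper open.
Joint ranges: [-179.83, 179.83], [-69.29, 118.12], [-61.27, 80.66], [-181.25, 117.63], [-171.15, -9.14], [-177.46, 177.46]. Speed limits (degrees/s): [159.86, 159.86, 180, 180, 180, 180].

## Interface

Orientations are given as a 3x3 rotation matrix whose columns are the frame's x, y, z axes.
In Python, from station import sense, eyes, r gives the robot as it stands.
- The arm moves only by the tool jog_arm, never from a script. Its argument "increments" is a list of rows, each a list of 4 numbers: the shift along the tool's x, y, z normalised to -1 to 1, where 1 is 0.02 m, then the turn about the tool's z normalised to -1 to 1, where 1 is 0.08 rad. A call has 1 to 10 rows; each row shifts and turns the commanded pose from where the row before left it, along the tool's axes as they then stand; what a row does not reach is not made up. A row lasts 1/10 s, in which the tool goes at most 50 mm and 8.59 degrees, less where a joint would pass 70% of its speed; a pose out of reach is approached as far as the arm can. A call with a number of a shift or a turn outside -1 to 1 is refused whole. A call with a gripper value outside its range is refused whole. "grip" is the finger opening in mm, from 0 to 87, set as the call begins (left out, the last holds). The fingers move at their own pace and stop on an object; the grip force is fixed at half the most. Time passes only in rows, so rows that do not move let the fingers close. It gives the time, the measured TCP pose, the force, the opening and the grip force at its end, in the units of the state.
- sense(): the state, without advancing time (a new reading comes with each control period).
- eyes.capture(name): name is "scene" or "side" or "wrist"; returns the picture (420x560x3 uint8, blue, green, red); there is no depth.
- eyes.get_calibration(name): a dict with "camera_matrix" (3x3 intrinsics, pixels), "k1" (the pictures are not rectified: a ray, as slopes to the right and down, at radius r is drawn at 1 + k1 r^2 times it, then the intrinsics apply), "R" (3x3) and "t" (3): a world point X has camera coordinates R X + t; the wrist camera has in their place "T_tool_cam" (4x4, takes a point from camera to tool coordinates, whose origin is the TCP and whose axes are the flange's). Camera axes: x right, y down, z forward; pixel columns grow to the right and rows downward; lengths in m; the calibration is good to about 2 mm. A picture is of the moment at which its call begins: read the wrist's pose just before it. get_calibration takes no time and is no camera call.
- r.finish_job(): hands the job in; it is judged then, once.
Trained networks look in the newest picture that a camera, given by its name, has taken for a name from the list of things; names that differ only in an ending like _2 or _b are one class to them, and where a whole thing is asked for, a point or a joint stands for the part that bears it (a point fixed in the world has none). Each returns a list of dicts, best first, with "conf" (0 to 1); they miss things now and then, are a little off and sometimes report something else, mostly with a low value. They report only what shows in the picture. A call takes as long as a camera call. They do not tell look-alikes from the thing itself.
- eyes.spot_in(camera, name): "centre" ([x, y, z] in m, in world coordinates, good to about 4 mm: the middle of the surface that is visible of it).
- eyes.outline_of(camera, name): "mask" (420x560 bool, what is visible of it).
The state is a dict: "time_s": time; "joints": joint angles; "joint_velocities": joint speeds; "effort": joint torques, N m; "tcp_pos": TCP position; "ee_rot": TCP orientation; "wrist_force": force on the tool from outside, world axes, zero at the start; "moment": the same for the moment, N m; "gripper_width": opening from 0.0 (shut) to 1.0 (fully open); "gripper_force": force on a finger pad.
Only numpy, scipy, OpenCV 4.12 (cv2) and the standard library are available. Lean on these libraries where they do the work, as an engineer would, in place of code of your own. Each camera call takes 0.05 s, during which the arm holds its last target. There are 200 camera calls.

## Working session

There is one attempt and no reset: what is moved stays moved. The work goes in short steps, Python scripts to look and compute and a tool call to move; the robot and the scene stay as the last step left them, time stands still between calls to the robot, and variables do not carry over. Pictures are saved under pics/ and viewed, at most 11 in all, crops included, and the job is handed in when it is done.

Besides the shell and the picture viewer there is one more tool, called as name([rows], argument=value, ...), one row to a line, values as JSON. jog_arm: Moves the arm, as the interface text tells. Its arguments: {"type":"object","properties":{"increments":{"type":"array"},"grip":{"type":"number"}},"required":["increments"]}

```bash
mkdir -p pics
cat > h.py <<'E'
import numpy as np, cv2
from station import sense, eyes, r
E
python3 - <<'E'
from h import *
s=sense(); print(s['time_s'],s['tcp_pos'],np.round(s['ee_rot'],3).tolist(),r.tcp_to_grasp)
ims={}
for c in ['scene','side']:
    im=eyes.capture(c); cv2.imwrite(f'pics/{c}0.png',im)
    for n in ['scale','pan_floor','slab_a','block_1','mould','board','jar_1','glass','bowl']:
        if c=='side' and n in('jar_1','glass','bowl'): continue
        try: print(c,n,[(round(d['conf'],2),np.round(d['centre'],3).tolist()) for d in eyes.spot_in(c,n)])
        except Exception as e: print(c,n,e)
print(sense()['time_s'])
E
```

```text
0.0 [ 0.26491565 -0.56585583  0.40365656] [[-0.906, -0.424, -0.001], [-0.424, 0.906, 0.002], [0.0, 0.002, -1.0]] 0.1635
scene scale [(0.87, [0.595, -0.209, 0.092])]
scene pan_floor [(0.85, [0.572, -0.26, 0.131])]
scene slab_a [(0.84, [0.573, -0.305, 0.156]), (0.64, [0.534, -0.195, 0.161])]
scene block_1 [(0.51, [0.644, 0.209, 0.023]), (0.51, [0.351, 0.246, 0.023]), (0.43, [0.65, 0.022, 0.072]), (0.42, [0.489, 0.298, 0.072])]
scene mould [(0.98, [0.515, 0.288, 0.069]), (0.52, [0.598, -0.208, 0.09])]
scene board [(0.71, [0.51, 0.025, 0.02]), (0.58, [0.535, -0.196, 0.16])]
scene jar_1 [(0.93, [0.539, 0.523, 0.066]), (0.75, [0.751, -0.05, 0.091]), (0.65, [0.743, 0.085, 0.077])]
scene glass [(0.83, [0.652, 0.021, 0.074])]
scene bowl [(0.75, [0.487, 0.295, 0.075]), (0.65, [0.414, -0.579, 0.048]), (0.37, [0.597, -0.207, 0.091])]
side scale [(0.61, [0.572, -0.195, 0.091])]
side pan_floor [(0.91, [0.543, -0.258, 0.13])]
side slab_a [(0.59, [0.532, -0.196, 0.16]), (0.54, [0.56, -0.303, 0.158])]
side block_1 [(0.69, [0.496, 0.24, 0.075]), (0.68, [0.482, 0.291, 0.075]), (0.65, [0.637, 0.213, 0.023]), (0.58, [0.509, 0.19, 0.076]), (0.54, [0.47, 0.343, 0.072])]
side mould [(0.66, [0.496, 0.288, 0.064]), (0.38, [0.533, -0.195, 0.16])]
side board []
0.85
```

View pics/scene0.png

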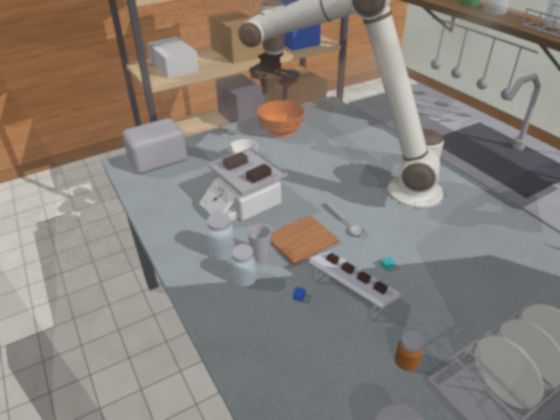

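View pics/side0.png

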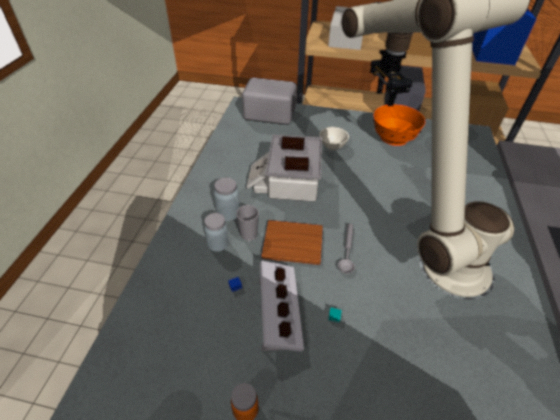

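Scene view: the scale with two slabs is at (245,165), the dial at (218,197), the board at (303,238), and the mould with 4 blocks at (355,275). The glass and jars stand behind the board, and the blue and turquoise cubes are decoys. The side view agrees, with blocks in a row at (280-285, 273-330).

```bash
cat >> h.py <<'E'
def plan(g, yaw=None, dz=0):
    """g: grasp point target (world); yaw: wanted world angle (deg) of the tool y axis (mod 180). Prints units."""
    s=sense(); R=np.array(s['ee_rot']); p=np.array(s['tcp_pos']); a=np.degrees(np.arctan2(R[1,1],R[0,1]))
    d=0 if yaw is None else (yaw-a+90)%180-90
    # tool z down: positive tool turn = negative world turn
    u=-np.radians(d)/0.08
    c,t=np.cos(np.radians(d)),np.sin(np.radians(d)); R2=np.array([[c,-t,0],[t,c,0],[0,0,1]])@R
    sh=R2.T@(np.array(g)-[0,0,-r.tcp_to_grasp]-p)/0.02
    print('t',s['time_s'],'grasp now',np.round(p+R[:,2]*r.tcp_to_grasp,4),'yaw',round(a,2),'w',round(s['gripper_width']*87,1),'| turn',round(u,2),'shift after turn',np.round(sh,2))
def cal(cam):
    k=eyes.get_calibration(cam)
    if 'R' in k: return k,np.array(k['R']),np.array(k['t'])
    s=sense(); T=np.eye(4);T[:3,:3]=s['ee_rot'];T[:3,3]=s['tcp_pos']
    W=np.linalg.inv(T@np.array(k['T_tool_cam'])); return k,W[:3,:3],W[:3,3]
def proj(C,X):
    k,R,t=C; c=np.atleast_2d(X)@R.T+t; s=c[:,:2]/c[:,2:]; s=s*(1+k['k1']*(s**2).sum(1,keepdims=True)); K=np.array(k['camera_matrix']); return s@K[:2,:2].T+K[:2,2]
def unproj(C,uv,z):
    k,R,t=C; K=np.array(k['camera_matrix']); d=(np.atleast_2d(uv)-K[:2,2])@np.linalg.inv(K[:2,:2]).T; s=d.copy()
    for _ in range(20): s=d/(1+k['k1']*(s**2).sum(1,keepdims=True))
    w=np.c_[s,np.ones(len(s))]@R; o=-R.T@t; return o+w*((z-o[2])/w[:,2:])
def rect(cam,name,z):
    C=cal(cam)
    for m in eyes.outline_of(cam,name):
        c,_=cv2.findContours(m['mask'].astype(np.uint8),0,2); c=max(c,key=len)[:,0].astype(float)
        P=unproj(C,c,z)[:,:2].astype(np.float32); (cx,cy),(w,h),a=cv2.minAreaRect(P)
        print(name,round(m['conf'],2),'centre',round(cx,4),round(cy,4),'size',round(w,3),round(h,3),'ang',round(a,1))
E
python3 - <<'E'
from h import *
k=eyes.get_calibration('wrist'); print(np.round(k['T_tool_cam'],3),k['camera_matrix'],k['k1'])
plan([0.55,-0.25,0.25],106)
E
```

```text
[[-0.001 -0.952 -0.307  0.085]
 [ 1.    -0.001  0.001  0.001]
 [-0.001 -0.307  0.952  0.021]
 [ 0.     0.     0.     1.   ]] [[341.07783028   0.         277.48485278]
 [  0.         341.07783028 212.06323967]
 [  0.           0.           1.        ]] -0.03939966969459582
t 0.85 grasp now [ 0.265  -0.566   0.2412] yaw 115.08 w 86.8 | turn 1.98 shift after turn [-18.05  11.26  -0.44]
```

jog_arm([
  [0,0,-1,1],
  [0,0,-1,1],
  [-1,0.6,0,0],
  [-1,0.6,0,0],
  [-1,0.6,0,0],
  [-1,0.6,0,0],
  [-1,0.6,0,0],
  [-1,0.6,0,0],
  [-1,0.6,0,0],
  [-1,0.6,0,0],
], grip=87)

```text
time_s: 1.85
tcp_pos: [0.3931, -0.4291, 0.4449]
ee_rot: [[-0.962, -0.274, 0.0], [-0.274, 0.962, -0.0], [-0.0, -0.0, -1.0]]
wrist_force: [-0.2, 0.8, 0.8]
gripper_width: 0.998
gripper_force: 0.0
```

jog_arm([
  [-1,0.6,0,0],
  [-1,0.6,0,0],
  [-1,0.6,0,0],
  [-1,0.6,0,0],
  [-1,0.6,0,0],
  [-1,0.6,0,0],
  [-1,0.6,0,0],
  [-1,0.6,0,0],
  [-1,0.6,0,0],
  [0,0,0,0],
])

```text
time_s: 2.85
tcp_pos: [0.5375, -0.275, 0.4445]
ee_rot: [[-0.961, -0.277, 0.0], [-0.277, 0.961, 0.0], [-0.0, 0.0, -1.0]]
wrist_force: [-0.1, -0.0, -0.2]
gripper_width: 0.998
gripper_force: 0.0
```

Run:
```python
from h import *
im=eyes.capture('wrist'); cv2.imwrite('pics/w1.png',im)
print([(round(d['conf'],2),np.round(d['centre'],3).tolist()) for d in eyes.spot_in('wrist','slab_a')])
rect('wrist','slab_a',0.157); rect('wrist','pan_floor',0.134)
plan([0.534,-0.195,0.25],106)
```

```text
[(0.87, [0.561, -0.318, 0.161])]
slab_a 0.86 centre 0.5317 -0.2101 size 0.085 0.046 ang 8.8
slab_a 0.81 centre 0.5625 -0.3189 size 0.086 0.042 ang 5.3
pan_floor 0.56 centre 0.5485 -0.2671 size 0.184 0.225 ang 6.0
t 3.05 grasp now [ 0.5355 -0.277   0.2813] yaw 105.89 w 87.5 | turn -0.02 shift after turn [-1.06  3.96  1.56]
```

View pics/w1.png

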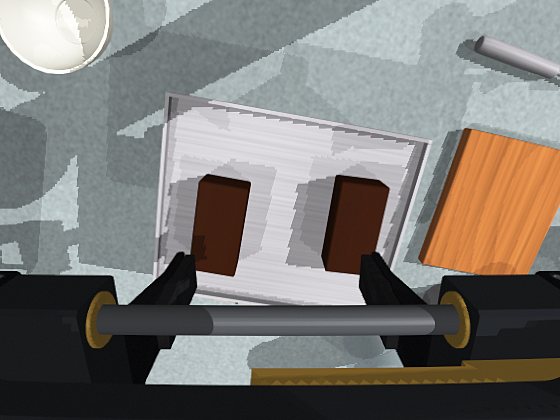

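Wrist view: slabs at (222,225) and (357,225), pan yaw about 6-9° (so tool needs a turn), board to the right at (500,200). I'll refine it with a silhouette fit.

```bash
cat >> h.py <<'E'
from scipy.optimize import minimize
def corners(p,yaw,dims,tilt=0):
    a=np.radians(yaw); Rz=np.array([[np.cos(a),-np.sin(a),0],[np.sin(a),np.cos(a),0],[0,0,1]])
    ct,st=np.cos(-tilt),np.sin(-tilt); Ry=np.array([[ct,0,st],[0,1,0],[-st,0,ct]])
    b=np.array([[i,j,k] for i in(-.5,.5) for j in(-.5,.5) for k in(0,1)])*dims
    return b@(Rz@Ry).T+p
def cost(x,obs,dims,z,tilt):
    e=0
    for C,m in obs:
        q=np.zeros(m.shape,np.uint8); h=cv2.convexHull(proj(C,corners([x[0],x[1],z if z is not None else x[3]],x[2]*100,dims,tilt)).astype(np.float32))
        cv2.fillConvexPoly(q,np.round(h*16).astype(np.int32),255,cv2.LINE_AA,4)
        e+=np.abs(q/255.-m).sum()/m.sum()
    return e
def fit(obs,x0,dims,z=None,tilt=0):
    st=np.array([.006,.006,.08,.006])[:len(x0)]; S=np.vstack([x0]+[np.array(x0)+np.eye(len(x0))[i]*st[i] for i in range(len(x0))])
    o=minimize(cost,x0,(obs,dims,z,tilt),method='Nelder-Mead',options=dict(initial_simplex=S,maxiter=300,xatol=1e-4)); return np.round(o.x,4),round(o.fun,3)
E
python3 - <<'E'
from h import *
obs={}
for c in ['wrist','scene','side']:
    eyes.capture(c); C=cal(c)
    for m in eyes.outline_of(c,'slab_a'):
        v,u=np.nonzero(m['mask']); P=unproj(C,[[u.mean(),v.mean()]],.15)[0]; print(c,round(m['conf'],2),len(u),P.round(3))
        k='b' if np.hypot(*(P[:2]-[.532,-.205]))<.03 else 'a' if np.hypot(*(P[:2]-[.562,-.312]))<.03 else None
        if k: obs.setdefault(k,[]).append((C,m['mask'].astype(float)))
D=[.08,.04,.03]
for k,x in(('b',[.532,-.205,.08,.126]),('a',[.562,-.312,.08,.126])):
    print(k,len(obs[k]),'joint',*fit(obs[k],x,D),'wrist only',*fit(obs[k][:1],x,D))
print(sense()['time_s'])
E
```

```text
wrist 0.96 4671 [ 0.564 -0.318  0.15 ]
wrist 0.88 4612 [ 0.53  -0.209  0.15 ]
scene 0.79 341 [ 0.533 -0.208  0.15 ]
scene 0.56 306 [ 0.565 -0.322  0.15 ]
scene 0.54 110 [0.551 0.291 0.15 ]
side 0.8 327 [ 0.532 -0.204  0.15 ]
side 0.69 615 [0.624 0.085 0.15 ]
side 0.5 325 [ 0.566 -0.313  0.15 ]
b 3 joint [ 0.5344 -0.2088  0.0902  0.1326] 0.682 wrist only [ 0.5388 -0.2016  0.0835  0.1146] 0.097
a 3 joint [ 0.5655 -0.3172  0.0561  0.1343] 0.539 wrist only [ 0.5704 -0.3182  0.0544  0.1202] 0.033
3.35
```

Run:
```python
from h import *
plan([.535,-.2065,.154],98.8)
```

```text
t 3.35 grasp now [ 0.5357 -0.277   0.2814] yaw 105.87 w 86.9 | turn 1.54 shift after turn [-0.51  3.49  6.37]
```

Turn and go above first, check with the wrist camera, then descend.

jog_arm([
  [0,0,0.5,0.77],
  [0,0,0.5,0.77],
  [-0.1,0.7,0.4,0],
  [-0.1,0.7,0.4,0],
  [-0.1,0.7,0.4,0],
  [-0.1,0.7,0,0],
  [-0.1,0.7,0,0],
  [0,0,0,0],
], grip=62)

```text
time_s: 4.15
tcp_pos: [0.5353, -0.2039, 0.4016]
ee_rot: [[-0.988, -0.157, 0.001], [-0.157, 0.988, -0.0], [-0.001, -0.0, -1.0]]
wrist_force: [0.2, 0.0, 0.7]
gripper_width: 0.712
gripper_force: 0.0
```

Run:
```python
from h import *
im=eyes.capture('wrist'); cv2.imwrite('pics/w2.png',im); C=cal('wrist')
for m in eyes.outline_of('wrist','slab_a'):
    if m['mask'].sum()<2000: continue
    print(m['conf'],m['mask'].sum()); o=[(C,m['mask'].astype(float))]
    v,u=np.nonzero(m['mask']); P=unproj(C,[[u.mean(),v.mean()]],.15)[0]
    for z in(.118,.126,.132): print(z,*fit(o,[P[0],P[1],.08],[.08,.04,.03],z=z))
    print(*fit(o,[P[0],P[1],.08,.126],[.08,.04,.03]))
plan([.535,-.2065,.154],98.8)
```

```text
0.75 6692
0.118 [ 0.5382 -0.2074  0.0895] 0.049
0.126 [ 0.5358 -0.2078  0.0904] 0.023
0.132 [ 0.5344 -0.2079  0.09  ] 0.063
[ 0.5368 -0.2076  0.0895  0.1241] 0.02
0.63 6052
0.118 [ 0.5713 -0.3244  0.0498] 0.226
0.126 [ 0.5688 -0.3208  0.0412] 0.297
0.132 [ 0.5669 -0.3177  0.0273] 0.355
[ 0.5809 -0.3399  0.108   0.0842] 0.163
t 4.25 grasp now [ 0.5355 -0.2053  0.238 ] yaw 98.94 w 62.1 | turn 0.03 shift after turn [ 0.03 -0.06  4.2 ]
```

View pics/w2.png

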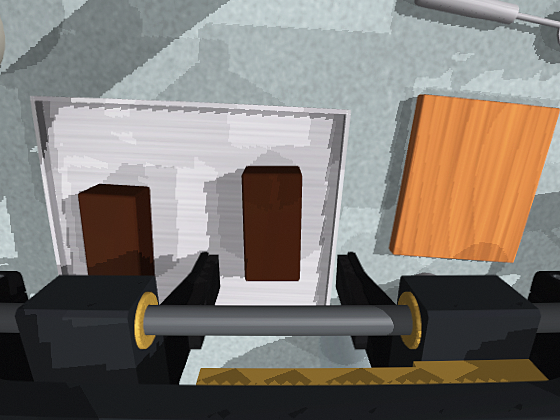

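Wrist view: slab b at (272,225), aligned with the tool and centred between the fingers (205 and 345). Fit gives (0.536,-0.2077), floor 0.125. The board is at (475,178).

jog_arm([
  [0,-0.12,0.85,0],
  [0,0,0.85,0],
  [0,0,0.85,0],
  [0,0,0.85,0],
  [0,0,0.6,0],
  [0,0,0.3,0],
  [0,0,0,0],
], grip=62)

```text
time_s: 4.95
tcp_pos: [0.5355, -0.2085, 0.3142]
ee_rot: [[-0.988, -0.154, -0.001], [-0.154, 0.988, 0.0], [0.001, 0.0, -1.0]]
wrist_force: [-0.4, 0.8, 0.3]
gripper_width: 0.712
gripper_force: 0.0
```

jog_arm([
  [0,0,0,0],
  [0,0,0,0],
  [0,0,0,0],
  [0,0,0,0],
], grip=30)

```text
time_s: 5.35
tcp_pos: [0.5356, -0.2083, 0.3153]
ee_rot: [[-0.988, -0.154, 0.001], [-0.154, 0.988, -0.0], [-0.001, -0.0, -1.0]]
wrist_force: [-0.6, -0.6, -0.0]
gripper_width: 0.46
gripper_force: 30.0
```

Run:
```python
from h import *
s=sense();print(s['gripper_force'],s['wrist_force'])
eyes.capture('side');eyes.capture('scene')
for c in('side','scene'):
    C=cal(c)
    for m in eyes.outline_of(c,'board'):
        if m['mask'].sum()<500: continue
        v,u=np.nonzero(m['mask']); P=unproj(C,[[u.mean(),v.mean()]],.018)[0]; print(c,m['conf'],m['mask'].sum(),P)
        print(*fit([(C,m['mask'].astype(float))],[P[0],P[1],.15],[.18,.15,.018],z=0))
plan([.5,0.02,.23],98.8)
```

```text
29.999752594158053 [-0.60472268 -0.61739775 -0.02100034]
side 0.59 2253 [0.49975638 0.02266055 0.018     ]
[0.502  0.0088 0.0394] 0.079
scene 0.65 2046 [0.5082039  0.01948185 0.018     ]
[0.5    0.0068 0.0348] 0.073
t 5.55 grasp now [ 0.5357 -0.2083  0.1515] yaw 98.86 w 39.8 | turn 0.01 shift after turn [ 1.000e-02  1.155e+01 -3.930e+00]
```

jog_arm([
  [0,0,-0.5,0],
  [0,0,-0.5,0],
  [0,0,-0.5,0],
  [0,0,-0.6,0],
  [0,0,-0.8,0],
  [0,0,-0.8,0],
  [0,0,-0.8,0],
  [0,0,-0.3,0],
])

```text
time_s: 6.35
tcp_pos: [0.5356, -0.2084, 0.4135]
ee_rot: [[-0.988, -0.154, 0.004], [-0.154, 0.988, -0.001], [-0.004, -0.002, -1.0]]
wrist_force: [0.1, 0.9, -0.5]
gripper_width: 0.46
gripper_force: 30.0
```

Run:
```python
from h import *
s=sense();print(s['wrist_force'])
plan([.492,0.01,.047],96)
```

```text
[ 0.1494445   0.94241307 -0.52025853]
t 6.35 grasp now [ 0.5363 -0.2085  0.25  ] yaw 98.87 w 40.0 | turn 0.63 shift after turn [ 1.07 11.1  10.13]
```

jog_arm([
  [0,0,0,0.63],
  [0.1,1,0,0],
  [0.1,1,0,0],
  [0.1,1,0,0],
  [0.1,1,0,0],
  [0.1,1,0,0],
  [0.1,1,0,0],
  [0.1,1,0,0],
  [0.1,1,0.5,0],
  [0.1,1,1,0],
])

```text
time_s: 7.35
tcp_pos: [0.4989, -0.0303, 0.3821]
ee_rot: [[-0.995, -0.104, 0.004], [-0.104, 0.995, 0.001], [-0.004, 0.0, -1.0]]
wrist_force: [-0.2, 0.4, -0.8]
gripper_width: 0.464
gripper_force: 30.0
```

jog_arm([
  [0.1,1,1,0],
  [0,1,1,0],
  [0,0.1,1,0],
  [0,0,1,0],
  [0,0,1,0],
  [0,0,1,0],
  [0,0,1,0],
  [0,0,0.5,0],
  [0,0,0.5,0],
  [0,0,0.5,0],
])

```text
time_s: 8.35
tcp_pos: [0.4929, 0.0106, 0.2107]
ee_rot: [[-0.995, -0.104, 0.001], [-0.104, 0.995, 0.0], [-0.001, 0.0, -1.0]]
wrist_force: [-0.5, -0.1, -0.2]
gripper_width: 0.455
gripper_force: 30.0
```

Run:
```python
from h import *
s=sense();print(s['wrist_force'])
plan([.492,0.01,.047],96)
```

```text
[-0.46566799 -0.12773321 -0.21478045]
t 8.35 grasp now [0.4931 0.0106 0.0472] yaw 95.98 w 39.6 | turn -0.0 shift after turn [ 0.05 -0.02  0.01]
```

jog_arm([
  [0,0,0.1,0],
  [0,0,0,0],
])

```text
time_s: 8.55
tcp_pos: [0.4926, 0.0105, 0.2087]
ee_rot: [[-0.995, -0.104, -0.0], [-0.104, 0.995, -0.0], [0.0, -0.0, -1.0]]
wrist_force: [1.2, 0.0, -1.4]
gripper_width: 0.456
gripper_force: 30.0
```

jog_arm([
  [0,0,0,0],
  [0,0,0,0],
  [0,0,0,0],
  [0,0,-1,0],
  [0,0,-1,0],
  [0,0,-1,0],
  [0,0,-1,0],
  [0,0,-1,0],
  [0,0,-1,0],
], grip=58)

```text
time_s: 9.45
tcp_pos: [0.4923, 0.0104, 0.33]
ee_rot: [[-0.995, -0.104, 0.001], [-0.104, 0.995, 0.0], [-0.001, 0.0, -1.0]]
wrist_force: [0.2, -0.0, -0.3]
gripper_width: 0.663
gripper_force: 0.0
```

Run:
```python
from h import *
s=sense();print(s['wrist_force'])
im=eyes.capture('scene'); cv2.imwrite('pics/s2.png',im)
cv2.imwrite('pics/d2.png',cv2.resize(im[150:250,170:330],None,fx=5,fy=5,interpolation=cv2.INTER_CUBIC))
eyes.capture('side')
D=[.024,.032,.028]
for c in('scene','side'):
    C=cal(c)
    for m in eyes.outline_of(c,'block_1'):
        v,u=np.nonzero(m['mask']); print(c,round(m['conf'],2),len(u),unproj(C,[[u.mean(),v.mean()]],.07)[0].round(3))
plan([.49,0.27,.25],104)
```

```text
[ 0.24126322 -0.01705519 -0.29466973]
scene 0.62 160 [0.664 0.245 0.07 ]
scene 0.55 129 [0.497 0.23  0.07 ]
scene 0.46 133 [0.468 0.338 0.07 ]
scene 0.45 154 [0.392 0.28  0.07 ]
side 0.68 182 [0.481 0.289 0.07 ]
side 0.6 100 [0.622 0.241 0.07 ]
side 0.48 172 [0.495 0.237 0.07 ]
side 0.48 194 [0.467 0.343 0.07 ]
side 0.47 148 [0.351 0.277 0.07 ]
side 0.43 135 [0.51  0.186 0.07 ]
t 9.65 grasp now [0.4923 0.0105 0.1654] yaw 95.95 w 58.3 | turn -1.76 shift after turn [-3.04 12.62 -4.22]
```

View pics/d2.png

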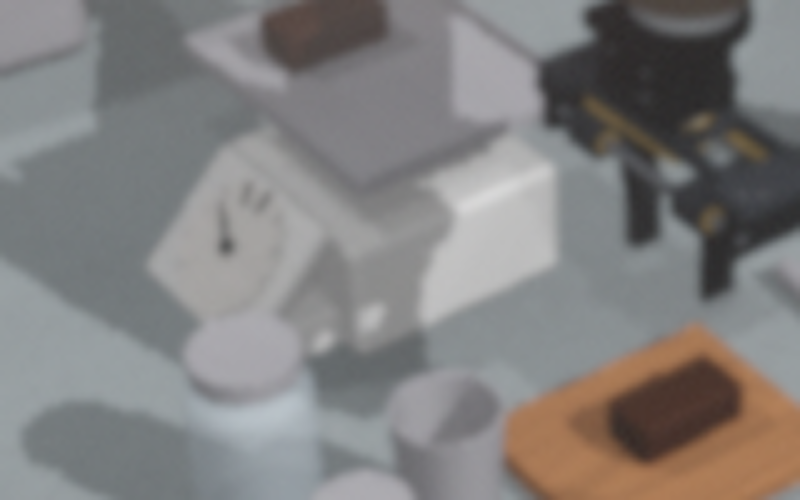

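Crop: needle hub (226,245), tip (218,205), left of both bold marks (245,190) and (262,200), roughly 21.5 mm travel (~108 g), so likely two blocks needed. Slab b lies flat on the board. Next, look at the mould.

jog_arm([
  [0,0,-0.7,-0.9],
  [0,0,-0.7,-0.9],
  [-0.3,1,-0.5,0],
  [-0.3,1,-0.5,0],
  [-0.3,1,-0.5,0],
  [-0.3,1,-0.5,0],
  [-0.3,1,-0.5,0],
  [-0.3,1,0,0],
  [-0.3,1,0,0],
  [-0.3,1,0,0],
], grip=39)

```text
time_s: 10.65
tcp_pos: [0.4995, 0.1781, 0.4052]
ee_rot: [[-0.969, -0.245, -0.003], [-0.245, 0.969, -0.001], [0.003, -0.001, -1.0]]
wrist_force: [0.2, 1.3, -0.3]
gripper_width: 0.45
gripper_force: 0.0
```

jog_arm([
  [-0.3,1,0,0],
  [-0.3,1,0,0],
  [0,0.6,0,0],
  [0,0,0,0],
])

```text
time_s: 11.05
tcp_pos: [0.4983, 0.2319, 0.4059]
ee_rot: [[-0.969, -0.247, -0.001], [-0.247, 0.969, -0.001], [0.002, -0.0, -1.0]]
wrist_force: [-0.5, -0.5, -0.9]
gripper_width: 0.448
gripper_force: 0.0
```

Run:
```python
from h import *
eyes.capture('wrist'); im=eyes.capture('wrist'); cv2.imwrite('pics/w3.png',im); C=cal('wrist'); D=[.024,.032,.028]
for m in eyes.outline_of('wrist','block_1'):
    v,u=np.nonzero(m['mask']); P=unproj(C,[[u.mean(),v.mean()]],.066)[0]
    print(round(m['conf'],2),len(u),np.round([u.mean(),v.mean()]),P.round(3))
    if len(u)>300: print(*fit([(C,m['mask'].astype(float))],[P[0],P[1],.14],[.024,.032,.019/1],z=.052+.009*np.cos(.4),tilt=.4))
plan([.49,0.27,.25],104)
```

```text
0.73 1042 [392. 193.] [0.469 0.339 0.066]
[0.4717 0.3385 0.1768] 0.115
0.72 1039 [337. 194.] [0.483 0.287 0.066]
[0.4859 0.2875 0.1635] 0.074
0.67 1009 [226. 197.] [0.512 0.183 0.066]
[0.5146 0.1849 0.1317] 0.076
0.66 1163 [325.  42.] [0.357 0.238 0.066]
[ 0.3619  0.2396 -0.0688] 0.418
0.59 921 [281. 195.] [0.497 0.235 0.066]
[0.5001 0.2355 0.1341] 0.127
0.42 69 [242. 287.] [0.605 0.22  0.066]
0.15 20703 [308. 197.] [0.492 0.261 0.066]
[ 0.52    0.279  -0.2195] 0.948
t 11.2 grasp now [0.4983 0.2301 0.2431] yaw 104.21 w 38.8 | turn 0.05 shift after turn [-0.07  2.03 -0.35]
```

View pics/w3.png

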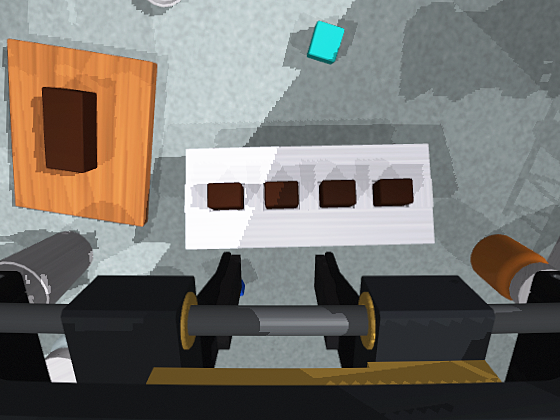

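Wrist view: blocks at (225,197), (281,195), (337,194), (392,193); slab on the board at (70,130) flat; turquoise decoy at (325,42). Row yaw ≈15.6°, spacing measures 53 mm against 54 expected, good. First target is the block nearest the board.

Run:
```python
from h import *
plan([.511,0.183,.0835],105.6)
```

```text
t 11.2 grasp now [0.4983 0.2301 0.2431] yaw 104.21 w 38.8 | turn -0.3 shift after turn [ 0.02 -2.44  7.98]
```

jog_arm([
  [0,0,0.5,-0.3],
  [0,-0.8,0.5,0],
  [0,-0.8,1,0],
  [0,-0.84,1,0],
  [0,0,1,0],
  [0,0,0.5,0],
  [0,0,0,0],
], grip=40.5)

```text
time_s: 11.9
tcp_pos: [0.5114, 0.1826, 0.3149]
ee_rot: [[-0.963, -0.268, -0.003], [-0.268, 0.963, -0.002], [0.004, -0.001, -1.0]]
wrist_force: [-0.4, -0.2, 0.8]
gripper_width: 0.464
gripper_force: 0.0
```

Run:
```python
from h import *
im=eyes.capture('wrist'); cv2.imwrite('pics/w4.png',im); C=cal('wrist')
for m in eyes.outline_of('wrist','block_1'):
    v,u=np.nonzero(m['mask']); P=unproj(C,[[u.mean(),v.mean()]],.066)[0]
    if len(u)<1000 or m['conf']<.3 or P[0]<.42: continue
    print(round(m['conf'],2),len(u),np.round([u.mean(),v.mean()]),P.round(3), *fit([(C,m['mask'].astype(float))],[P[0],P[1],.15],[.024,.032,.019],z=.0603,tilt=.4))
plan([.511,0.183,.0835],105.6)
```

```text
0.76 1944 [428. 229.] [0.483 0.289 0.066] [0.487  0.2882 0.1693] 0.085
0.76 2070 [501. 229.] [0.469 0.342 0.066] [0.4721 0.3399 0.1712] 0.071
0.65 1618 [277. 228.] [0.512 0.184 0.066] [0.5149 0.1848 0.1751] 0.1
0.59 1744 [354. 229.] [0.498 0.237 0.066] [0.5008 0.2365 0.1656] 0.096
t 12.0 grasp now [0.5121 0.1836 0.1536] yaw 105.61 w 40.4 | turn 0.0 shift after turn [ 0.06 -0.01  3.51]
```

View pics/w4.png

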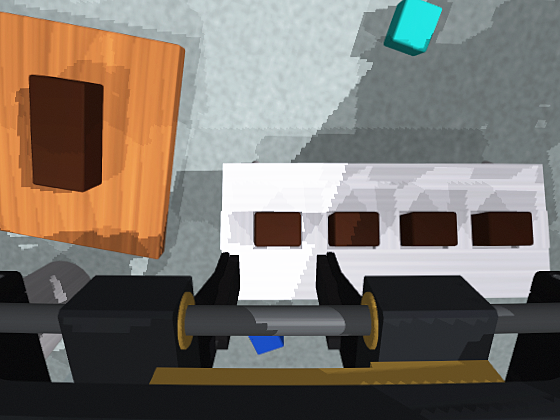

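Wrist view: target block at (277,229) centred between fingers (228, 328), row parallel to the finger line. Descend and grasp.

jog_arm([
  [0.05,0.03,0.9,0],
  [0,0,0.9,0],
  [0,0,0.8,0],
  [0,0,0.5,0],
  [0,0,0.4,0],
  [0,0,0,0],
])

```text
time_s: 12.6
tcp_pos: [0.5106, 0.1841, 0.2464]
ee_rot: [[-0.963, -0.269, -0.001], [-0.269, 0.963, -0.0], [0.001, -0.0, -1.0]]
wrist_force: [-0.7, -0.5, -0.8]
gripper_width: 0.47
gripper_force: 0.0
```

jog_arm([
  [0,0,0,0],
  [0,0,0,0],
  [0,0,0,0],
], grip=20)

```text
time_s: 12.9
tcp_pos: [0.5108, 0.184, 0.2475]
ee_rot: [[-0.963, -0.269, 0.001], [-0.269, 0.963, 0.0], [-0.001, 0.0, -1.0]]
wrist_force: [-0.2, -1.1, 1.7]
gripper_width: 0.364
gripper_force: 30.0
```

jog_arm([
  [0,0,-0.4,0],
  [0,0,-0.6,0],
  [0,0,-0.8,0],
  [0,0,-1,0],
  [0,0,-1,0],
  [0,0,-1,0],
  [0,0,-1,0],
  [0,0,-1,0],
  [0,0,-1,0],
])

```text
time_s: 13.8
tcp_pos: [0.5103, 0.1838, 0.405]
ee_rot: [[-0.963, -0.269, 0.002], [-0.269, 0.963, 0.001], [-0.002, 0.001, -1.0]]
wrist_force: [0.1, -0.0, -0.9]
gripper_width: 0.364
gripper_force: 30.0
```

Run:
```python
from h import *
plan([.545,-0.235,.23],97)
```

```text
t 13.8 grasp now [0.5105 0.184  0.2415] yaw 105.6 w 31.7 | turn 1.88 shift after turn [  0.83 -21.     0.56]
```

Run:
```python
from h import *
plan([.505,-0.2,.195],97)
```

```text
t 13.8 grasp now [0.5105 0.184  0.2415] yaw 105.6 w 31.7 | turn 1.88 shift after turn [  2.61 -19.02   2.31]
```

jog_arm([
  [0,0,0,0.94],
  [0,0,0,0.94],
  [0.1,-1,0,0],
  [0.1,-1,0,0],
  [0.1,-1,0,0],
  [0.1,-1,0,0],
  [0.1,-1,0,0],
  [0.1,-1,0,0],
  [0.1,-1,0,0],
  [0.1,-1,0,0],
])

```text
time_s: 14.8
tcp_pos: [0.5138, 0.0224, 0.4041]
ee_rot: [[-0.993, -0.122, 0.002], [-0.122, 0.993, 0.001], [-0.002, 0.0, -1.0]]
wrist_force: [-0.0, 0.4, -0.5]
gripper_width: 0.365
gripper_force: 30.0
```

jog_arm([
  [0.15,-1,0,0],
  [0.15,-1,0,0],
  [0.15,-1,0,0],
  [0.15,-1,0,0],
  [0.15,-1,0,0],
  [0.15,-1,0,0],
  [0.15,-1,0,0],
  [0.15,-1,0,0],
  [0.15,-1,0,0],
  [0.15,-1,0,0],
])

```text
time_s: 15.8
tcp_pos: [0.5083, -0.1797, 0.4041]
ee_rot: [[-0.993, -0.122, 0.002], [-0.122, 0.993, -0.0], [-0.002, -0.0, -1.0]]
wrist_force: [0.6, 0.8, -0.3]
gripper_width: 0.361
gripper_force: 30.0
```

jog_arm([
  [0.15,-1,0,0],
  [0,0,0,0],
])

```text
time_s: 16.0
tcp_pos: [0.5078, -0.2007, 0.4038]
ee_rot: [[-0.993, -0.119, 0.001], [-0.119, 0.993, -0.0], [-0.001, -0.001, -1.0]]
wrist_force: [-0.5, 0.4, 0.2]
gripper_width: 0.362
gripper_force: 30.0
```

Run:
```python
from h import *
eyes.capture('wrist');C=cal('wrist')
for m in eyes.outline_of('wrist','slab_a'):
    if m['mask'].sum()<2000 or m['conf']<.4: continue
    v,u=np.nonzero(m['mask']); P=unproj(C,[[u.mean(),v.mean()]],.17)[0]
    print(m['conf'],len(u),P,*fit([(C,m['mask'].astype(float))],[P[0],P[1],.05,.156],[.08,.04,.03]))
rect('wrist','pan_floor',.16)
plan([.505,-0.2,.195],97)
```

```text
0.91 3985 [ 0.54382469 -0.32241675  0.17      ] [ 0.6198 -0.3968 -0.7427  0.0047] 0.265
0.77 3807 [ 0.46386778 -0.07429955  0.17      ] [ 0.4947  0.0238  0.0527 -0.001 ] 0.034
0.47 3071 [ 0.53598016 -0.19540328  0.17      ] [ 0.6277 -0.1838  1.0005 -0.0219] 0.188
pan_floor 0.79 centre 0.5164 -0.2682 size 0.119 0.223 ang 7.0
t 16.15 grasp now [ 0.5081 -0.1988  0.2399] yaw 96.97 w 31.8 | turn -0.01 shift after turn [ 0.15 -0.04  2.24]
```

jog_arm([
  [0,-0.4,0.6,0],
  [0,0,0.6,0],
  [0,0,0.5,0],
  [0,0,0.3,0],
  [0,0,0.2,0],
  [0,0,0,0],
])

```text
time_s: 16.75
tcp_pos: [0.509, -0.207, 0.358]
ee_rot: [[-0.993, -0.122, -0.001], [-0.122, 0.993, 0.0], [0.001, 0.0, -1.0]]
wrist_force: [-0.6, -0.7, -0.5]
gripper_width: 0.37
gripper_force: 30.0
```

jog_arm([
  [0,0,0,0],
  [0,0,0,0],
  [0,0,0,0],
  [0,0,-0.5,0],
  [0,0,-1,0],
  [0,0,-1,0],
  [0,0,-1,0],
  [0,0,-0.5,0],
], grip=43)

```text
time_s: 17.55
tcp_pos: [0.5092, -0.2072, 0.4417]
ee_rot: [[-0.993, -0.122, 0.004], [-0.122, 0.993, -0.001], [-0.004, -0.002, -1.0]]
wrist_force: [0.4, 0.5, -0.0]
gripper_width: 0.495
gripper_force: 0.0
```

Run:
```python
from h import *
im=eyes.capture('scene'); im2=eyes.capture('wrist')
cv2.imwrite('pics/d3.png',np.hstack([cv2.resize(im[150:230,180:280],(560,448),interpolation=cv2.INTER_CUBIC)[:420],im2])[:, ::1] if False else np.hstack([cv2.resize(im[150:230,190:270],(400,400),interpolation=cv2.INTER_CUBIC),cv2.resize(im2,(400,300))[[*range(300)]+[0]*100]]))
plan([.495,0.2345,.0835],105.6)
```

```text
t 17.65 grasp now [ 0.5098 -0.2073  0.2773] yaw 96.99 w 43.3 | turn -1.88 shift after turn [-5.22 21.47  9.69]
```

View pics/d3.png

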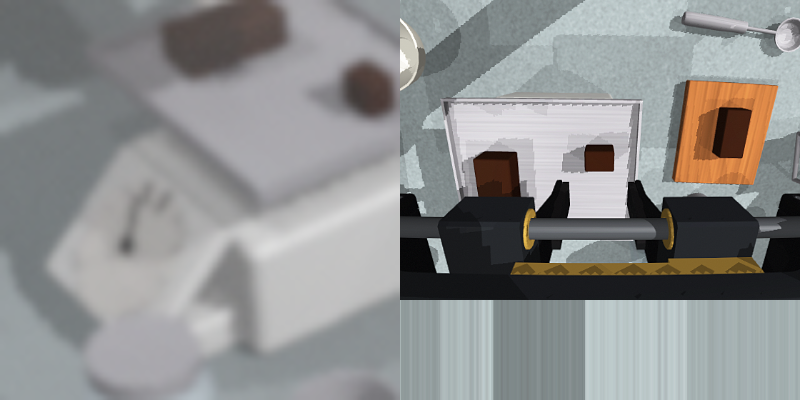

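Needle is now just left of the first mark (hub (125,243), tip (135,200), mark (147,190)), about 29.5 mm. Block 1 sits flat on the pan at (600,157). One more block needed.

jog_arm([
  [0,0,0,-0.94],
  [0,0,0,-0.94],
  [-0.25,1,0,0],
  [-0.25,1,0,0],
  [-0.25,1,0,0],
  [-0.25,1,0,0],
  [-0.25,1,0,0],
  [-0.25,1,0,0],
  [-0.25,1,0,0],
  [-0.25,1,0,0],
], grip=40.5)

```text
time_s: 18.65
tcp_pos: [0.5042, -0.0414, 0.4376]
ee_rot: [[-0.963, -0.269, -0.002], [-0.269, 0.963, -0.0], [0.002, 0.001, -1.0]]
wrist_force: [0.3, -0.1, -0.8]
gripper_width: 0.467
gripper_force: 0.0
```

jog_arm([
  [-0.25,1,0,0],
  [-0.25,1,0,0],
  [-0.25,1,0,0],
  [-0.25,1,0,0],
  [-0.25,1,0,0],
  [-0.25,1,0.5,0],
  [-0.25,1,0.7,0],
  [-0.25,1,0.7,0],
  [-0.25,1,0.7,0],
  [-0.25,1,0.7,0],
])

```text
time_s: 19.65
tcp_pos: [0.4985, 0.1645, 0.3712]
ee_rot: [[-0.963, -0.269, -0.002], [-0.269, 0.963, -0.001], [0.002, -0.0, -1.0]]
wrist_force: [-1.0, 1.1, 0.1]
gripper_width: 0.47
gripper_force: 0.0
```

jog_arm([
  [-0.25,1,0.7,0],
  [-0.25,1,0.7,0],
  [-0.25,1,0.7,0],
  [0,0.4,0.7,0],
  [0,0,0,0],
])

```text
time_s: 20.15
tcp_pos: [0.4942, 0.2338, 0.3137]
ee_rot: [[-0.963, -0.27, -0.005], [-0.27, 0.963, -0.004], [0.006, -0.002, -1.0]]
wrist_force: [-0.7, -0.4, -0.4]
gripper_width: 0.47
gripper_force: 0.0
```

Run:
```python
from h import *
plan([.497,0.235,.0835],105.6)
eyes.capture('wrist');C=cal('wrist')
for m in eyes.outline_of('wrist','block_1'):
    v,u=np.nonzero(m['mask']); P=unproj(C,[[u.mean(),v.mean()]],.066)[0]
    if len(u)<800 or m['conf']<.3 or P[0]<.42: continue
    print(round(m['conf'],2),len(u),np.round([u.mean(),v.mean()]),P.round(3), *fit([(C,m['mask'].astype(float))],[P[0],P[1],.15],[.024,.032,.019],z=.0603,tilt=.4))
```

```text
t 20.15 grasp now [0.4933 0.2332 0.1502] yaw 105.65 w 40.9 | turn 0.01 shift after turn [-0.17  0.03  3.33]
0.89 1930 [428. 234.] [0.469 0.34  0.066] [0.4718 0.3388 0.1632] 0.093
0.87 1611 [277. 234.] [0.498 0.235 0.066] [0.5006 0.2359 0.149 ] 0.103
0.67 1743 [354. 234.] [0.483 0.288 0.066] [0.4856 0.2874 0.1744] 0.098
```

jog_arm([
  [-0.16,0.05,0.8,0],
  [0,0,0.8,0],
  [0,0,0.8,0],
  [0,0,0.5,0],
  [0,0,0.4,0],
  [0,0,0,0],
])

```text
time_s: 20.85
tcp_pos: [0.4979, 0.2348, 0.2503]
ee_rot: [[-0.963, -0.268, -0.001], [-0.268, 0.963, -0.001], [0.001, -0.001, -1.0]]
wrist_force: [0.1, 0.3, 0.2]
gripper_width: 0.47
gripper_force: 0.0
```

jog_arm([
  [0,0,0,0],
  [0,0,0,0],
  [0,0,0,0],
], grip=20)

```text
time_s: 21.15
tcp_pos: [0.4982, 0.2353, 0.2515]
ee_rot: [[-0.963, -0.269, 0.001], [-0.269, 0.963, 0.001], [-0.001, 0.001, -1.0]]
wrist_force: [-0.7, 0.2, 1.2]
gripper_width: 0.363
gripper_force: 30.0
```

jog_arm([
  [0,0,-0.4,0],
  [0,0,-0.6,0],
  [0,0,-0.8,0],
  [0,0,-1,0],
  [0,0,-1,0],
  [0,0,-1,0],
  [0,0,-1,0],
  [0,0,-1,0],
  [0,0,-1,0],
])

```text
time_s: 22.05
tcp_pos: [0.4977, 0.235, 0.409]
ee_rot: [[-0.963, -0.269, 0.001], [-0.269, 0.963, 0.001], [-0.002, 0.001, -1.0]]
wrist_force: [0.0, 0.6, 0.2]
gripper_width: 0.366
gripper_force: 30.0
```

Run:
```python
from h import *
eyes.capture('scene'); cv2.imwrite('pics/s4.png',eyes.capture('scene'))
im=cv2.imread('pics/s4.png'); cv2.imwrite('pics/d4.png',cv2.resize(im[170:220,195:245],(600,600),interpolation=cv2.INTER_CUBIC))
plan([.565,-0.21,.187],97)
```

```text
t 22.15 grasp now [0.4994 0.2361 0.2477] yaw 105.63 w 31.8 | turn 1.88 shift after turn [ -0.57 -22.52   2.98]
```

View pics/d4.png

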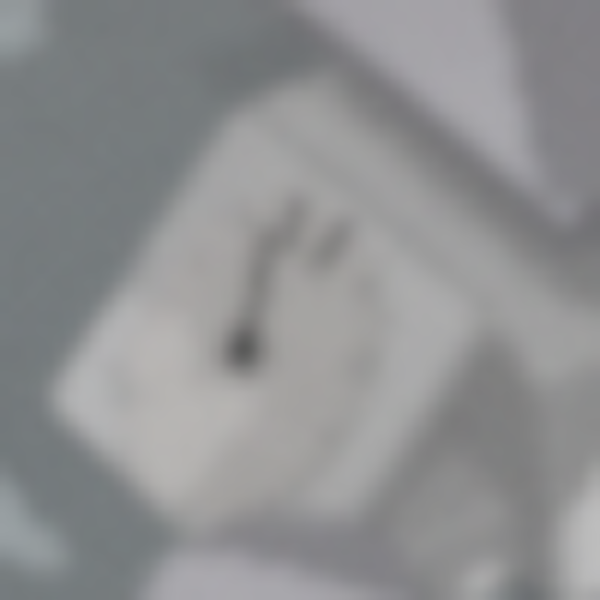

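Needle rests at about 28.7 mm (hub (242,348), tip (267,245), first mark (293,222)). Adding a 24–34 g block gives 33.5–35.5 mm, inside the marks.

jog_arm([
  [0,0,0,0.94],
  [0,0,0,0.94],
  [0,-1,0,0],
  [0,-1,0,0],
  [0,-1,0,0],
  [0,-1,0,0],
  [0,-1,0,0],
  [0,-1,0,0],
  [0,-1,0,0],
  [0,-1,0,0],
])

```text
time_s: 23.15
tcp_pos: [0.5171, 0.0755, 0.4065]
ee_rot: [[-0.993, -0.122, -0.001], [-0.122, 0.993, 0.0], [0.001, 0.0, -1.0]]
wrist_force: [-0.6, 0.3, -0.4]
gripper_width: 0.366
gripper_force: 30.0
```

jog_arm([
  [-0.05,-1,0,0],
  [-0.05,-1,0,0],
  [-0.05,-1,0,0],
  [-0.05,-1,0,0],
  [-0.05,-1,0,0],
  [-0.05,-1,0,0],
  [-0.05,-1,0,0],
  [-0.05,-1,0,0],
  [-0.05,-1,0,0],
  [-0.05,-1,0,0],
])

```text
time_s: 24.15
tcp_pos: [0.5514, -0.1217, 0.4064]
ee_rot: [[-0.993, -0.121, -0.001], [-0.121, 0.993, 0.0], [0.001, 0.0, -1.0]]
wrist_force: [-0.1, 0.5, -0.4]
gripper_width: 0.362
gripper_force: 30.0
```

jog_arm([
  [0,-1,0,0],
  [0,-1,0,0],
  [0,-1,0,0],
  [0,-1,0,0],
  [0,-0.5,0,0],
  [0,0,0,0],
])

```text
time_s: 24.75
tcp_pos: [0.5624, -0.2111, 0.4062]
ee_rot: [[-0.993, -0.12, -0.001], [-0.12, 0.993, 0.0], [0.001, 0.0, -1.0]]
wrist_force: [0.3, -0.7, 0.3]
gripper_width: 0.365
gripper_force: 30.0
```

Run:
```python
from h import *
plan([.565,-0.21,.191],97)
```

```text
t 24.75 grasp now [ 0.5623 -0.2111  0.2427] yaw 96.88 w 31.8 | turn -0.03 shift after turn [-0.14  0.04  2.59]
```

jog_arm([
  [-0.1,0,0.6,0],
  [0,0,0.6,0],
  [0,0,0.6,0],
  [0,0,0.5,0],
  [0,0,0.25,0],
  [0,0,0,0],
])

```text
time_s: 25.35
tcp_pos: [0.5644, -0.2098, 0.3546]
ee_rot: [[-0.993, -0.122, -0.002], [-0.122, 0.993, 0.0], [0.002, 0.001, -1.0]]
wrist_force: [0.1, -0.0, -0.5]
gripper_width: 0.364
gripper_force: 30.0
```

jog_arm([
  [0,0,0,0],
  [0,0,0,0],
  [0,0,0,0],
  [0,0,-0.5,0],
  [0,0,-1,0],
  [0,0,-1,0],
  [0,0,-1,0],
  [0,0,-1,0],
  [0,0,-1,0],
], grip=43)

```text
time_s: 26.25
tcp_pos: [0.5643, -0.2101, 0.4678]
ee_rot: [[-0.993, -0.121, 0.001], [-0.121, 0.993, -0.0], [-0.001, -0.001, -1.0]]
wrist_force: [0.4, -0.4, 0.1]
gripper_width: 0.493
gripper_force: 0.0
```

jog_arm([
  [0.5,1,0,0],
  [0.5,1,0,0],
  [0.5,1,0,0],
  [0,0,0,0],
  [0,0,0,0],
  [0,0,0,0],
  [0,0,0,0],
  [0,0,0,0],
  [0,0,0,0],
  [0,0,0,0],
])

```text
time_s: 27.25
tcp_pos: [0.5276, -0.1543, 0.4656]
ee_rot: [[-0.993, -0.121, -0.0], [-0.121, 0.993, -0.0], [0.0, 0.0, -1.0]]
wrist_force: [0.2, 0.4, 0.0]
gripper_width: 0.49
gripper_force: 0.0
```

Run:
```python
from h import *
a=eyes.capture('scene'); b=eyes.capture('side'); w=eyes.capture('wrist')
d=cv2.resize(a[170:220,195:245],(400,400),interpolation=cv2.INTER_CUBIC)
o=np.vstack([np.hstack([d,cv2.resize(w,(400,300))[[*range(300)]+[299]*100]]),np.hstack([cv2.resize(a[140:340,150:430],(400,200)),cv2.resize(b[110:390,180:380],(400,200))])])
cv2.imwrite('pics/f.png',o)
```

```text
(no output)
```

View pics/f.png

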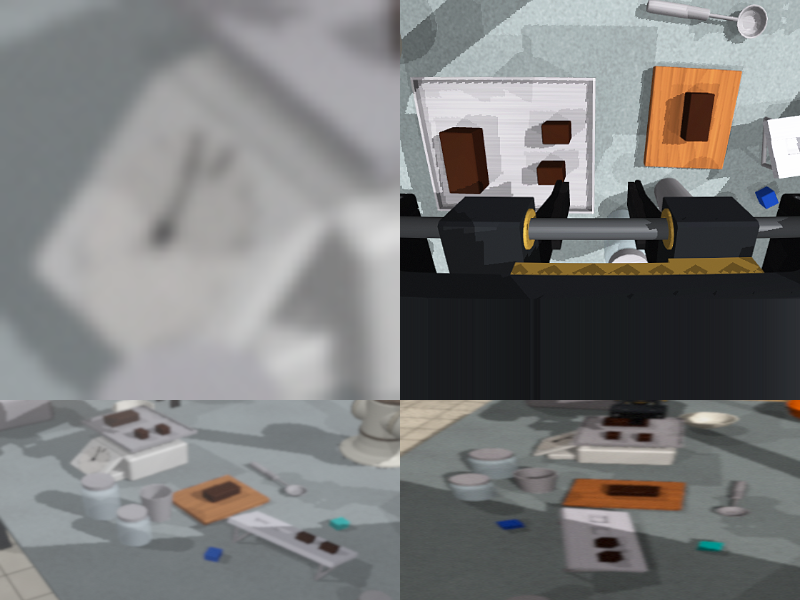

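Needle is at or barely past the first mark: hub (161,232), tip (187,170), mark (195,146). Everything else is in place. That's too close to call at this resolution, so I'll read the dial from close above with the wrist camera.

Run:
```python
from h import *
print(sense()['joints']); plan([.80,-0.235,.28],97)
```

```text
[ 6.15294020e-01  1.24865215e+01 -4.35268400e+00  2.24906601e-03
 -7.31683174e+01 -8.36427307e+01]
t 27.4 grasp now [ 0.5275 -0.1542  0.3022] yaw 96.97 w 43.0 | turn -0.01 shift after turn [-13.03  -5.67   1.11]
```

jog_arm([
  [-1,-0.43,0,0],
  [-1,-0.43,0,0],
  [-1,-0.43,0,0],
  [-1,-0.43,0,0],
  [-1,-0.43,0,0],
  [-1,-0.43,0,0],
  [-1,-0.43,0,0],
  [-1,-0.43,0,0],
  [-1,-0.43,0,0],
  [-1,-0.43,0,0],
])

```text
time_s: 28.4
tcp_pos: [0.7373, -0.2154, 0.4654]
ee_rot: [[-0.993, -0.122, -0.0], [-0.122, 0.993, -0.0], [0.0, 0.0, -1.0]]
wrist_force: [0.5, -0.6, -0.4]
gripper_width: 0.49
gripper_force: 0.0
```

jog_arm([
  [-1,-0.43,0,0],
  [-1,-0.43,0,0],
  [-1,-0.43,0,0],
  [0,0,0,0],
  [0,0,0,0],
])

```text
time_s: 28.9
tcp_pos: [0.7996, -0.2335, 0.464]
ee_rot: [[-0.993, -0.121, -0.002], [-0.121, 0.993, 0.0], [0.002, 0.001, -1.0]]
wrist_force: [-1.1, -0.4, -0.9]
gripper_width: 0.493
gripper_force: 0.0
```

Run:
```python
from h import *
cv2.imwrite('pics/w6.png',eyes.capture('wrist')); C=cal('wrist')
im=cv2.imread('pics/w6.png'); print(proj(C,[[.695,-.247,.06]]))
g=cv2.cvtColor(im,6)
# rectify the dial: frame of the scale yaw 7deg, plane sloping 45deg
a=np.radians(7); ex=np.array([np.cos(a),np.sin(a),0]); ey=np.array([-np.sin(a),np.cos(a),0]); o=np.array([.547,-.266,0])
cpt=o+ex*.143+[0,0,.068]; up=(np.array([0,0,1])-ex)/2**.5  # as read from +x: right = +y
n=400; v,u=np.mgrid[0:n,0:n]; s=.14/n
X=cpt+((u-n/2)*s)[...,None]*ey+((n/2-v)*s)[...,None]*up
q=proj(C,X.reshape(-1,3)).reshape(n,n,2).astype(np.float32)
rc=cv2.remap(g,q[...,0],q[...,1],cv2.INTER_CUBIC)
o=np.full((420,800),255,np.uint8); o[:400,:400]=rc; o[:300,400:]=cv2.resize(g,(400,300)); cv2.imwrite('pics/dial.png',o); np.save('q.npy',q)
```

```text
[[275.37420238  83.93189928]]
```

View pics/dial.png

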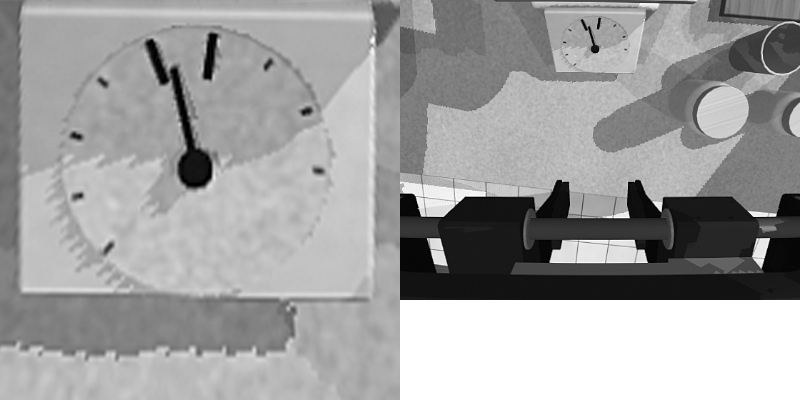

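Rectified dial: hub (195,169), needle tip (175,67) at −11°, bold marks at −19° and +8°. The needle rests at about 34.4 mm, clearly inside. Handing in.

Run:
```python
from h import *
print(r.finish_job())
```

```text
the job is handed in; nothing more can be done
None
```

The job is handed in, though no verdict came back: slab_b lies flat on the board, slab_a and two blocks are on the pan with the needle at rest at about 34.4 mm (marks at 32 and 40), the other two blocks are still in the mould, and in the pictures the jars, glass and bowl looked undisturbed.

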